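# Hook the condiment caddy onto the slatted kitchen rack and load it

### The arm

A 6-joint arm with a two-finger parallel gripper is mounted at the origin on the work surface. World frame = base frame: x ahead of the robot, y to its left, z up, the work surface at z = 0. Lengths are in mm, angles in rad, forces in N, time in s.
With the tool pointing down it reaches from about 350 to 975 mm from the base axis. Payload 7.1 kg.
Tool frame: the origin (TCP) lies on the front face of the gripper's body, between the roots of the fingers; the fingertips stand 80 mm ahead of it and the grasp point (between the pads) lies 61 mm ahead of it (env.tips_ahead is the distance from the TCP to the fingertips, in mm); z points along the fingers, y is the line along which they close (so a half turn about z gives the same grasp; the last joint's range is limited). The gripper opens to 88 mm and grips with 3 to 60 N. Pads are 20 mm wide; open, the fingers measure 115 mm over their backs; the gripper's body (75 mm by 178 mm) begins 61 mm behind the grasp point.
Start: joints at [-1.327, 0.423, 1.63, -0, 1.089, -0.019], TCP at [162.385, -603.52, 302.675] pointing down, gripper open.
Joint ranges: [-3, 3], [-0.9, 2.11], [0.09, 2.58], [-1.31, 4.45], [0.11, 2.69], [-2.54, 2.54]. Speed limits (rad/s): [2.39, 2.39, 3.01, 3.14, 3.14, 3.14].

### API

Orientations are given as a unit quaternion [x, y, z, w].
In Python, from station import env, set_gripper, viewer, workorder gives the robot as it stands. Calls block until the motion is done:
- env.reach(position, orientation): joint-space move of the TCP to a pose.
- env.move_l(position, rot=None, rate=150, f_stop=None): straight line of the TCP; rot=None keeps the orientation; rate is the mean speed in mm/s. With f_stop (N) it stops when the force on the tool has changed by that much, and returns True; else False.
- env.move_joints(angles): joint-space move.
- set_gripper(opening): finger opening in mm; the grip force is fixed at half the most; returns when the fingers have stopped.
- env.hold(seconds).
- env.ik(position, orientation): joint angles nearest the present ones, or None.
- env.read_state(): the state.
- viewer.camera(name): name is "side" or "top" or "wrist"; returns the picture (400x640x3 uint8, blue, green, red); there is no depth.
- viewer.camera_params(name): a dict with "fx", "fy", "cx", "cy" (pixels), "pose" (4x4, takes a point from camera to world coordinates); the wrist camera has in their place "tool_from_camera" (4x4, takes a point from camera to tool coordinates, whose origin is the TCP and whose axes are the flange's). Camera axes: x right, y up, looking along -z (the intrinsics and any distortion apply to the point x, -y, -z); pixel columns grow to the right and rows downward; lengths in mm; the calibration is good to about 2 mm. A picture is of the moment at which its call begins: read the wrist's pose just before it. camera_params takes no time and is no camera call.
A pose or a line that the arm cannot do raises env.IKError and nothing moves.
- workorder.sign_off(): hands the job in; it is judged then, once.
The state is a dict: "time_s": time; "qpos": joint angles; "dq": joint speeds; "tau": joint torques, N m; "tool_pos": TCP position; "orientation": TCP orientation; "force": force on the tool from outside, world axes, zero at the start; "wrist_torque": the same for the moment, N m; "width": finger opening in mm; "grip_force": force on a finger pad.
Only numpy, scipy, OpenCV 4.12 (cv2) and the standard library are available. Lean on these libraries where they do the work, as an engineer would, in place of code of your own. Each camera call takes 0.05 s, during which the arm holds its last target. There are 200 camera calls.

### The job

Hang the steel condiment caddy on the slatted rack: tilt its lip into the rack's upper groove, clear of the hanging spoon, and rotate it down until it hangs level and flat against the slat, then let go of it. Then stand the dark wooden pepper mill and the white salt jar upright in it, one in each pocket, without tipping either over, and leave the other things on the counter where they are.

Things in the scene. Friction and masses are not known exactly. Their poses are not given: they have to be found in the camera images.
- rack: Fixed slatted rack on the counter, left of the robot: 400 wide, 210 high, 67 deep; aluminium slats in front, wooden cheeks at the ends (inner faces y +-190). Origin at counter level, in the plane of the slats' front faces, mid-width; x points into the rack, y along the grooves, z up. Slats 6 thick at z 0-34, 70-140, 176-206; behind them a hollow, open up behind the top slat, to plywood at x 52.
- groove (a point): Lower edge of the upper groove's mouth (top front edge of the rack's middle slat, 140 above the counter), at rack y 35: the middle of the groove's free length. The groove is 36 high, rack z 140 to 176. Axes as the rack's. The caddy's middle may hang anywhere from rack y -45 to 105.
- spoon (a point): Wooden spoon on a steel hook, both fixed to the rack: the middle of the hook. They stand out 30 from the slats, at rack y -130 to -170, z 20 to 165.
- caddy: Loose open steel caddy, 0.35 kg, on the counter: 80 deep (x) by 160 wide (y), walls 45 high and 4 thick, floor 4 thick, divider in the middle. Origin at the centre of the underside, x to the back, y along the width, z up. Back plate 70 high, rear face at x 40. Once hung, its axes are parallel to the rack's, origin at rack x -40, z 74, with 6 of play in x and up to 4 degrees of forward lean.
- caddy_handle (a point): Middle of the top edge of the caddy's wooden handle board, at caddy x 0, y 0, z 85. The board runs from x -30 to 30, is 12 thick in y and free above the divider from z 45 up; pinch it across y.
- caddy_lip (a point): Middle of the top edge of the lip, caddy x 54, z 108. A neck 120 wide (y), z 66 to 70, runs back from the plate's top to x 56 and turns up as the lip, x 52 to 56. The 42 tall lip passes the 36 groove only tilted: raise the caddy's front about 28 degrees, move in, up some 10, then turn it down. Hung, the neck lies on the middle slat's top edge, plate flat on that slat, lip behind the top slat.
- pocket_a (a point): Floor centre of one pocket, at caddy x 0, y 40, z 4. A pocket is 72 (x) by 74 (y), 70 in y beside the handle.
- pocket_b (a point): Floor centre of the other pocket, at caddy x 0, y -40, z 4; same size.
- mill: Loose dark wooden pepper mill, round, 160 high, 0.25 kg; origin at the centre of the underside, z up. Diameter 54 at the foot, 40 at the waist (55 to 85 up), 48 at the head (100 to 140 up), thin knob on top.
- saltjar: Loose white ceramic salt jar with a wooden lid, a plain cylinder, diameter 54, 130 high, 0.30 kg; origin at the centre of the underside, z up.
- jamjar: Bystander: squat amber glass jar, diameter 64, 80 high; origin under it.
- mug: Bystander: white mug, diameter 80, 95 high, handle on its +y side; origin under it.
- bowl: Bystander: blue bowl, diameter 120, 55 high; origin under it.
- oil: Bystander: green oil bottle, diameter 66, 200 high; origin under it.
- spatula: Bystander: spatula lying on the counter; x along its length, blade to +x.
- tin: Bystander: steel tin, diameter 90, 120 high; origin under it.

How it is judged (in metres and radians):
On the way, in this order (a step that is already met when the one before it is completed fails the run):
1. the caddy's lip is in the upper groove while the caddy is tilted, front raised (x of caddy_lip in the frame of rack between 0.004 and 0.05 m and z of caddy_lip in the frame of rack between 0.14 and 0.195 m and angle between caddy's own z axis and vertical above 0.3 rad).
2. the caddy hangs seated on the rack and has been let go (x of caddy in the frame of rack between -0.052 and -0.032 m and y of caddy in the frame of rack between -0.07 and 0.12 m and z of caddy in the frame of rack between 0.066 and 0.084 m and x of caddy_lip in the frame of rack between 0.003 and 0.045 m and z of caddy_lip in the frame of rack between 0.177 and 0.195 m and angle between caddy's own z axis and vertical below 0.14 rad and angle between the y axis of caddy and the y axis of rack, either way round below 0.1 rad and contact force between the fingers and caddy below 0.3 N and linear speed of caddy below 0.03 m/s), for 0.2 s.
3. after that, the pepper mill or the salt jar stands in a pocket of the caddy (((x of mill in the frame of caddy between -0.03 and 0.03 m and z of mill in the frame of caddy between -0.004 and 0.014 m and (y of mill in the frame of caddy between 0.02 and 0.065 m or y of mill in the frame of caddy between -0.065 and -0.02 m) and angle between mill's own z axis and vertical below 0.25 rad) or (x of saltjar in the frame of caddy between -0.03 and 0.03 m and z of saltjar in the frame of caddy between -0.004 and 0.014 m and (y of saltjar in the frame of caddy between 0.02 and 0.065 m or y of saltjar in the frame of caddy between -0.065 and -0.02 m) and angle between saltjar's own z axis and vertical below 0.25 rad))), for 0.1 s.
At the end, for the whole second after the job is handed in: Caddy hangs in the upper groove: lip behind the top slat, origin 32-52 mm out from the slats, 66-84 mm up, rack y -70 to 120 mm, level within 0.14 rad, parallel within 0.10 rad. Mill and salt jar each stand in a pocket within 14 mm of the caddy's underside, upright within 0.25 rad. All at rest (x of caddy in the frame of rack between -0.052 and -0.032 m and y of caddy in the frame of rack between -0.07 and 0.12 m and z of caddy in the frame of rack between 0.066 and 0.084 m and x of caddy_lip in the frame of rack between 0.003 and 0.045 m and z of caddy_lip in the frame of rack between 0.177 and 0.195 m and angle between caddy's own z axis and vertical below 0.14 rad and angle between the y axis of caddy and the y axis of rack, either way round below 0.1 rad and x of mill in the frame of caddy between -0.03 and 0.03 m and z of mill in the frame of caddy between -0.004 and 0.014 m and (y of mill in the frame of caddy between 0.02 and 0.065 m or y of mill in the frame of caddy between -0.065 and -0.02 m) and angle between each of mill, saltjar's own z axis and vertical below 0.25 rad and x of saltjar in the frame of caddy between -0.03 and 0.03 m and z of saltjar in the frame of caddy between -0.004 and 0.014 m and (y of saltjar in the frame of caddy between 0.02 and 0.065 m or y of saltjar in the frame of caddy between -0.065 and -0.02 m) and linear speed of each of caddy, mill, saltjar below 0.03 m/s); the robot touches nothing.
It fails at once if another thing on the counter is moved more than 40 mm (distance of any of jamjar, mug, bowl, oil, spatula, tin from where it was at the start of the episode above 0.04 m).
It fails at once if the pepper mill or the salt jar is tipped over (angle between any of mill, saltjar's own z axis and vertical above 0.8 rad).
It also fails if it takes over 72 s, if anything falls off the work surface, if the arm or the gripper's body presses on something with over 40 N, if the wrist force passes 120 N, or if a joint passes its speed limit or range.

## Working session

There is one attempt and no reset: what is moved stays moved. The work goes in short steps, each a Python script; the robot and the scene stay as the last script left them, time stands still between calls to the robot, and variables do not carry over. Pictures are saved under pics/ and viewed, at most 10 in all, crops included, and the job is handed in when it is done.

```bash
ls; mkdir -p pics
python3 - <<'E'
from station import env, viewer
import cv2, numpy as np
for n in ("top","side"):
    cv2.imwrite(f"pics/{n}0.png", viewer.camera(n)); p=viewer.camera_params(n)
    print(n,{k:(np.round(v,4).tolist()) for k,v in p.items()})
print({k:np.round(v,4).tolist() for k,v in viewer.camera_params("wrist").items()})
print(env.read_state())
E
```

```text
pics
top {'fx': 395.1031, 'fy': 395.1031, 'cx': 317.6688, 'cy': 197.4837, 'pose': [[0.0013, 0.9958, -0.0917, 493.3604], [-1.0, 0.0012, -0.0005, -79.8917], [-0.0004, 0.0917, 0.9958, 1058.9194], [0.0, 0.0, 0.0, 1.0]]}
side {'fx': 503.616, 'fy': 503.616, 'cx': 318.944, 'cy': 193.5466, 'pose': [[-0.8795, 0.2316, -0.4157, -45.3482], [-0.4756, -0.4548, 0.7529, 1048.3818], [-0.0147, 0.8599, 0.5102, 870.6057], [0.0, 0.0, 0.0, 1.0]]}
{'fx': 289.8463, 'fy': 289.8463, 'cx': 322.2352, 'cy': 197.3876, 'tool_from_camera': [[0.0016, 0.9629, 0.2699, 73.8187], [1.0, -0.0017, 0.0002, -0.4871], [0.0006, 0.2699, -0.9629, -82.5888], [0.0, 0.0, 0.0, 1.0]]}
{'time_s': 0.1, 'qpos': array([-1.32701282e+00,  4.23769517e-01,  1.63060817e+00,  9.92234147e-06,
        1.08863440e+00, -1.89955606e-02]), 'dq': array([ 0.00031245, -0.00078113, -0.00115696,  0.00044546, -0.00096508,
       -0.00092714]), 'tau': array([ 4.90771126e-04, -5.45615709e+01, -2.74324626e+01,  6.45667990e-02,
        1.89118646e-02, -3.60047181e-05]), 'tool_pos': array([ 162.28595552, -603.147898  ,  301.97830839]), 'orientation': array([ 9.91380858e-01,  1.31009507e-01, -7.52338445e-05, -7.05731656e-04]), 'force': array([0.02299567, 0.22525241, 0.45893475]), 'wrist_torque': array([-0.00074763, -0.01304644, -0.00280084]), 'grip_force': 0.0, 'width': 88.20080091389637}
```

View pics/top0.png

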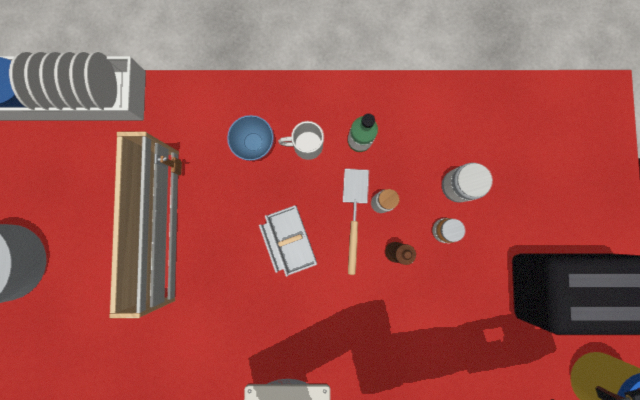

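View pics/side0.png

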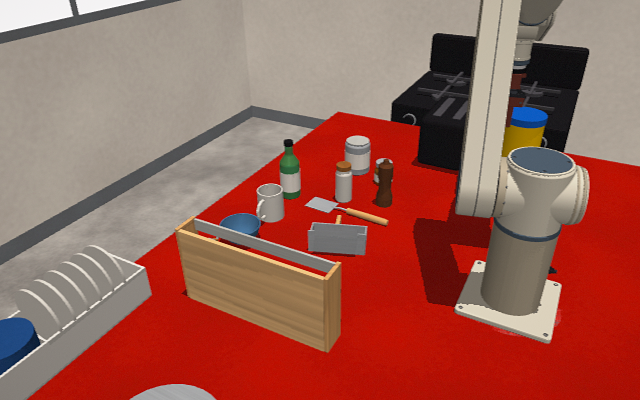

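```bash
cat > h.py <<'E'
from station import env, set_gripper, viewer, workorder
import cv2, numpy as np
from scipy.spatial.transform import Rotation as Ro
np.set_printoptions(precision=3, suppress=True)
def quat(yaw, pitch=0.):
    """tool down, tool x at world yaw; pitch>0: gripper body leans to tool -x (tips toward +x)"""
    x=np.array([np.cos(yaw),np.sin(yaw),0]); z=np.array([0,0,-1.])
    zt=np.cos(pitch)*z+np.sin(pitch)*x; xt=np.cos(pitch)*x-np.sin(pitch)*z
    return Ro.from_matrix(np.c_[xt,np.cross(zt,xt),zt]).as_quat()
def pose_T(s):
    T=np.eye(4); T[:3,:3]=Ro.from_quat(s["orientation"]).as_matrix(); T[:3,3]=s["tool_pos"]; return T
def shot(n, fn=None):
    p=viewer.camera_params(n)
    P=pose_T(env.read_state())@p["tool_from_camera"] if n=="wrist" else p["pose"]
    im=viewer.camera(n)
    if fn:
        cv2.imwrite(f"pics/{fn}.png",im); np.savez(f"pics/{fn}.npz",P=P,K=[p["fx"],p["fy"],p["cx"],p["cy"]])
    return im
def load(fn):
    d=np.load(f"pics/{fn}.npz"); return cv2.imread(f"pics/{fn}.png"),d["P"],d["K"]
def ray(P,K,uv):
    v=P[:3,:3]@np.array([(uv[0]-K[2])/K[0],-(uv[1]-K[3])/K[1],-1]); return P[:3,3],v
def cast(P,K,uv,z):
    o,v=ray(P,K,uv); return o+v*(z-o[2])/v[2]
def proj(P,K,X):
    c=P[:3,:3].T@(np.asarray(X)-P[:3,3]); return np.array([K[2]+K[0]*c[0]/-c[2],K[3]-K[1]*c[1]/-c[2]])
E
python3 - <<'E'
from h import *
for n,p in (("wj",(510,-300,420)),("wc",(480,-55,340)),("wr",(515,215,400))):
    env.reach(p,quat(np.pi/2)); env.hold(.2); shot("wrist",n)
    if n=="wj": shot("side","side1")
    if n=="wr": shot("top","top1")
    print(n,env.read_state()["time_s"],env.read_state()["qpos"])
cv2.imwrite("pics/m.png",np.vstack([load("wc")[0],load("wr")[0]])[:, :])
E
```

```text
wj 2.1333 [-0.553  0.263  1.584  0.     1.295 -0.552]
wc 3.4 [-0.14   0.166  1.898 -0.     1.077 -0.139]
wr 4.7833 [ 0.373  0.224  1.68  -0.     1.238  0.374]
```

View pics/wc.png

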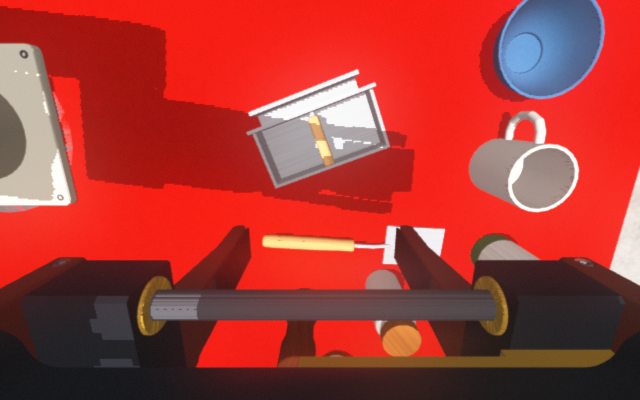

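View pics/wr.png

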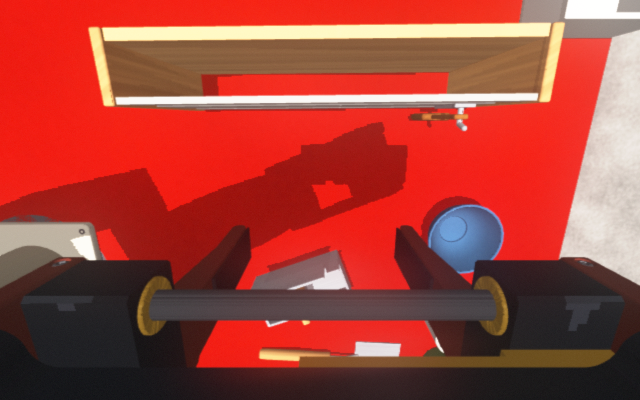

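View pics/wj.png

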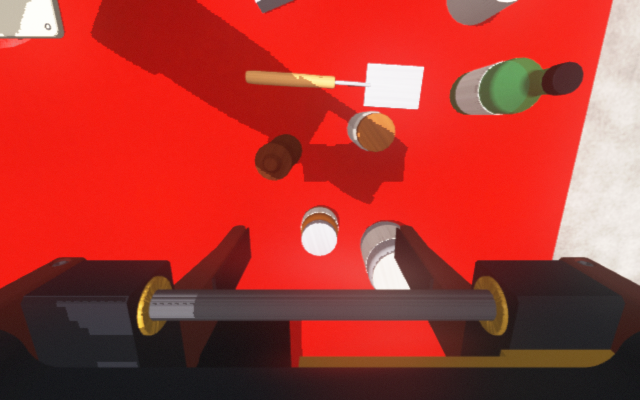

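Run:
```python
from h import *
im,P,K=load("wc")
c=cv2.resize(im[60:200,235:400],None,fx=4.5,fy=4.2,interpolation=cv2.INTER_CUBIC)
cv2.imwrite("pics/wc_crop.png",c[:600,:800]); print(c.shape)
im,P,K=load("wr")
L=im[60:130,80:180]; R=im[60:130,480:580]
c=cv2.resize(np.vstack([L,R]),None,fx=4,fy=4,interpolation=cv2.INTER_NEAREST)[:600]
cv2.imwrite("pics/wr_crop.png",c)
for u in (150,250,330,395,500): print(u,[tuple(map(int,im[r,u])) for r in range(90,112)])
```

```text
(588, 742, 3)
150 [(47, 77, 121), (48, 76, 120), (47, 76, 120), (49, 78, 121), (50, 80, 125), (57, 85, 130), (114, 134, 166), (225, 233, 240), (246, 249, 251), (247, 249, 251), (247, 250, 251), (247, 250, 251), (247, 249, 251), (240, 244, 247), (149, 159, 173), (73, 92, 127), (56, 85, 134), (51, 81, 141), (46, 71, 193), (26, 40, 242), (26, 35, 245), (27, 38, 245)]
250 [(30, 41, 243), (28, 40, 243), (31, 42, 244), (34, 44, 245), (41, 50, 245), (104, 112, 246), (219, 226, 249), (245, 247, 251), (246, 249, 251), (246, 249, 251), (246, 249, 251), (246, 248, 250), (239, 243, 247), (154, 161, 177), (122, 128, 146), (146, 153, 168), (99, 103, 124), (99, 105, 126), (125, 130, 160), (53, 60, 157), (28, 36, 191), (26, 37, 240)]
330 [(34, 47, 243), (35, 45, 243), (36, 48, 244), (39, 50, 244), (79, 88, 244), (185, 193, 248), (244, 247, 251), (247, 249, 251), (247, 249, 251), (247, 249, 251), (246, 249, 251), (242, 245, 247), (188, 194, 205), (128, 134, 151), (149, 154, 170), (112, 117, 135), (103, 108, 128), (126, 130, 156), (64, 71, 146), (35, 41, 164), (32, 39, 191), (35, 42, 241)]
395 [(35, 47, 238), (37, 46, 238), (35, 48, 237), (56, 66, 238), (147, 157, 244), (241, 245, 249), (245, 248, 250), (245, 248, 250), (245, 248, 250), (245, 247, 250), (242, 245, 248), (215, 222, 229), (125, 129, 147), (135, 141, 156), (121, 127, 144), (101, 108, 126), (122, 127, 146), (101, 106, 143), (42, 48, 184), (34, 43, 238), (30, 43, 240), (36, 46, 241)]
500 [(62, 95, 143), (64, 95, 143), (78, 108, 151), (161, 181, 205), (243, 247, 249), (247, 249, 251), (246, 249, 251), (246, 249, 251), (246, 249, 251), (244, 247, 249), (218, 226, 232), (110, 120, 143), (69, 94, 135), (64, 95, 146), (62, 96, 166), (50, 71, 216), (38, 48, 244), (35, 46, 245), (37, 47, 245), (38, 48, 245), (36, 47, 245), (37, 47, 245)]
```

View pics/wc_crop.png

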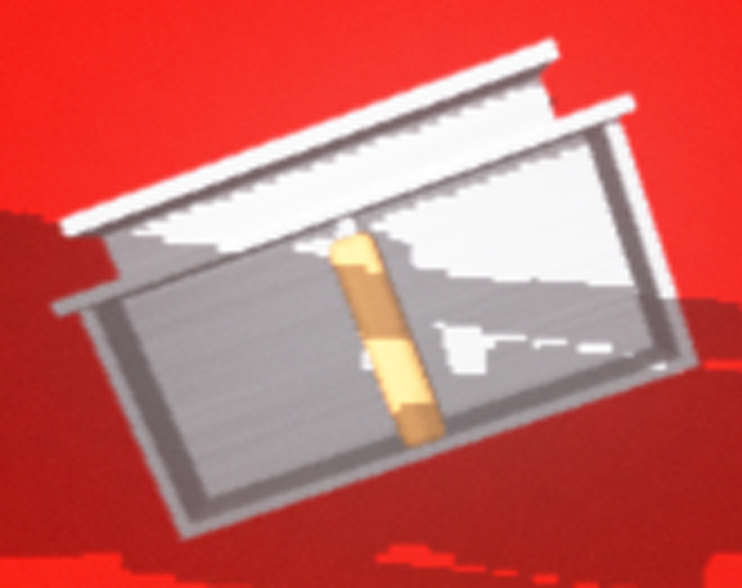

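View pics/wr_crop.png

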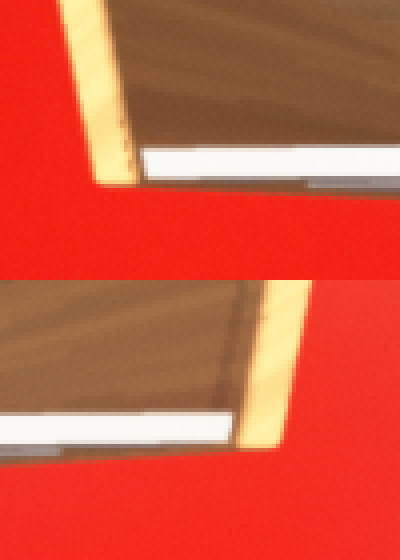

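```bash
cat > fit.py <<'E'
from h import *
from scipy.optimize import least_squares
def fit(views, x0):
    """views: list of (fn,[(model xyz, uv)])"""
    V=[(load(f)[1:],l) for f,l in views]
    def res(p):
        c,s=np.cos(p[2]),np.sin(p[2]); out=[]
        for (P,K),l in V:
            for X,uv in l:
                out+=list(proj(P,K,[p[0]+c*X[0]-s*X[1],p[1]+s*X[0]+c*X[1],X[2]])-uv)
        return np.array(out)
    r=least_squares(res,x0,x_scale=[10,10,.1],loss="soft_l1"); return r.x,res(r.x).reshape(-1,2)
E
python3 - <<'E'
from fit import *
def cr(X,Y,sx=4.5,sy=4.2,ox=235,oy=60): return np.array([(X+.5)/sx-.5+ox,(Y+.5)/sy-.5+oy])
cad=[((56,60,108),cr(62,222)),((56,-60,108),cr(553,40)),((52,60,108),cr(68,236)),((52,-60,108),cr(558,56)),
 ((40,80,70),cr(52,305)),((36,80,70),cr(58,315)),((40,-80,70),cr(630,96)),((36,-80,70),cr(635,108)),
 ((-40,80,45),cr(183,538)),((-40,-80,45),cr(697,362))]
p,r=fit([("wc",cad)],[479,-12,1.6]); print("caddy",p); print(r.round(1).tolist())
_,P,K=load("wc"); print("handle mid",cast(P,K,cr(388,340),85))
rk=[((6,190,206),(115.5,96.6)),((6,-190,206),(538,92.7)),((0,190,206),(115.2,104.3)),((0,-190,206),(537.7,100.7))]
p,r=fit([("wr",rk)],[515,290,1.57]); print("rack",p); print(r.round(1).tolist())
im,P,K=load("wj")
hsv=cv2.cvtColor(im,cv2.COLOR_BGR2HSV)
print("lid px guess",cast(P,K,(376,131),130),"mill head",cast(P,K,(275,158),140))
# lid: orange hue
m=cv2.inRange(hsv[90:170,330:420],(8,80,60),(25,255,255)); 
c=max(cv2.findContours(m,0,2)[0],key=cv2.contourArea); e=cv2.minEnclosingCircle(c); print("lid",e,cast(P,K,(e[0][0]+330,e[0][1]+90),130))
big=cv2.resize(im[85:195,235:420],None,fx=4,fy=4,interpolation=cv2.INTER_CUBIC); cv2.imwrite("pics/wj_crop.png",big)
E
```

```text
caddy [479.055  -9.297   1.924]
[[-0.3, -0.4], [-0.1, -0.1], [-0.0, 0.1], [0.1, 0.1], [-0.0, -0.4], [0.0, 0.4], [0.0, -0.5], [-0.0, 0.1], [0.1, 0.4], [0.4, 0.6]]
handle mid [479.045  -8.533  85.   ]
rack [518.623 300.512   1.579]
[[0.3, 0.2], [-0.4, 0.3], [1.9, -0.5], [-1.3, -0.6]]
lid px guess [ 576.699 -244.047  130.   ] mill head [ 450.26  -276.558  140.   ]
lid ((45.5, 42.0), 19.830631256103516) [ 576.133 -245.271  130.   ]
```

View pics/wj_crop.png

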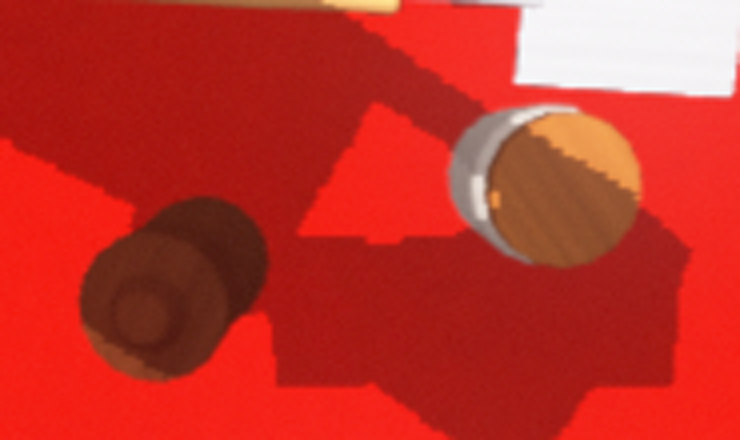

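```bash
cat > plan.py <<'E'
from h import *
from scipy.sparse import coo_matrix
from scipy.sparse.csgraph import dijkstra
TG,GX,GZ=0.5,-4.,70.          # grasp pitch relative to caddy, grasp point in caddy x,z
a=np.array([np.sin(TG),-np.cos(TG)]); b=np.array([np.cos(TG),np.sin(TG)])   # tool z, tool x in caddy (x,z)
TCP=np.array([GX,GZ])-61*a
I2=np.eye(2)
# rects: origin, axes(rows), lo, hi
def rect(x0,x1,z0,z1,o=(0,0),A=I2): return np.array(o,float),np.array(A),np.array([x0,z0],float),np.array([x1,z1],float)
cad=[rect(-40,40,0,45),rect(36,40,0,70),rect(36,56,66,70),rect(52,56,66,108)]
TA=np.array([b,a]); grip=[rect(-37.5,37.5,-160,0,TCP,TA),rect(-11,11,0,80,TCP,TA),rect(37,100,-140,-60,TCP,TA)]
rack=[rect(0,6,0,34),rect(0,6,70,140),rect(0,6,176,206),rect(52,67,0,210),rect(-300,300,-50,0)]
def bound(r,n=3.):
    o,A,lo,hi=r; xs=np.linspace(lo[0],hi[0],int(max(2,(hi[0]-lo[0])/n+1))); zs=np.linspace(lo[1],hi[1],int(max(2,(hi[1]-lo[1])/n+1)))
    p=[(x,z) for x in xs for z in (lo[1],hi[1])]+[(x,z) for z in zs for x in (lo[0],hi[0])]
    return o+np.array(p)@A
def sdf(p,r):
    o,A,lo,hi=r; q=(p-o)@A.T; d=np.abs(q-(lo+hi)/2)-(hi-lo)/2
    return np.linalg.norm(np.maximum(d,0),axis=-1)+np.minimum(d.max(-1),0)
mp=np.vstack([bound(r) for r in cad+grip]); rp=np.vstack([bound(r) for r in rack[:4]])
def clear(ox,oz,th):
    """ox,oz arrays; tilt th, front raised"""
    R=np.array([[np.cos(th),-np.sin(th)],[np.sin(th),np.cos(th)]])   # rows: caddy x, z axes in rack
    O=np.stack([ox,oz],-1)
    W=O[...,None,:]+mp@R; c=np.min([sdf(W,r).min(-1) for r in rack],0)
    B=(rp-O[...,None,:])@R.T; return np.minimum(c,np.min([sdf(B,r).min(-1) for r in cad+grip],0))
if __name__=="__main__":
    xs=np.arange(-150,-29,2.); zs=np.arange(60,125,1.5); ts=np.deg2rad(np.arange(0,37,2))
    X,Z=np.meshgrid(xs,zs,indexing="ij"); C=np.stack([clear(X,Z,t) for t in ts])
    N=np.arange(C.size).reshape(C.shape); ok=C>0.4; w=1/np.clip(C,.4,8)**2
    I,J,D=[],[],[]
    for d in [(i,j,k) for i in(-1,0,1) for j in(-1,0,1) for k in(-1,0,1) if (i,j,k)>(0,0,0)]:
        s=tuple(slice(max(0,-q),n-max(0,q)) for q,n in zip(d,C.shape)); e=tuple(slice(max(0,q),n-max(0,-q)) for q,n in zip(d,C.shape))
        g=ok[s]&ok[e]; I.append(N[s][g]);J.append(N[e][g]);D.append(((w[s]+w[e])*np.linalg.norm(np.array(d)*[2.5,2,1.5]))[g])
    G=coo_matrix((np.concatenate(D),(np.concatenate(I),np.concatenate(J))),shape=(C.size,)*2).tocsr()
    def idx(x,z,t): return N[np.abs(ts-t).argmin(),np.abs(xs-x).argmin(),np.abs(zs-z).argmin()]
    s,g=idx(-150,90,np.deg2rad(30)),idx(-42,75,0); print("goal clr",C.ravel()[g])
    dist,pre=dijkstra(G,directed=False,indices=s,return_predecessors=True); print(dist[g])
    path=[g]
    while path[-1]!=s: path.append(pre[path[-1]])
    path=path[::-1]; t,i,j=np.unravel_index(path,C.shape)
    out=np.c_[xs[i],zs[j],ts[t]]; np.save("path.npy",out)
    print(np.c_[out[:,:2],np.rad2deg(out[:,2]),C.ravel()[path]])
E
python3 plan.py
python3 - <<'E'
from h import *
_,P,K=load("wj"); print("mill",cast(P,K,(273.6,161.1),140),cast(P,K,(270.4,162.9),160))
E
```

```text
goal clr 1.0
12.126840731493383
[[-150.      90.      30.      49.977]
 [-148.      90.      30.      48.08 ]
 [-146.      90.      30.      46.192]
 [-144.      90.      30.      44.313]
 [-142.      90.      30.      42.446]
 [-140.      90.      30.      40.591]
 [-138.      90.      30.      38.751]
 [-136.      90.      30.      36.927]
 [-134.      90.      30.      35.123]
 [-132.      90.      30.      33.341]
 [-130.      90.      30.      31.585]
 [-128.      91.5     30.      30.601]
 [-126.      93.      30.      29.284]
 [-124.      94.5     30.      26.784]
 [-122.      96.      30.      24.284]
 [-120.      97.5     30.      21.784]
 [-118.      99.      30.      19.284]
 [-116.     100.5     30.      16.784]
 [-114.     102.      30.      14.284]
 [-112.     103.5     30.      11.784]
 [-110.     105.      32.      10.503]
 [-108.     106.5     34.      10.099]
 [-106.     108.      36.      10.947]
 [-104.     109.5     36.       9.691]
 [-102.     111.      36.       8.191]
 [-100.     111.      36.       7.856]
 [ -98.     112.5     36.       6.868]
 [ -96.     114
[... 947 characters left out ...]
      7.845]
 [ -60.      97.5     14.       6.951]
 [ -60.      96.      14.       7.314]
 [ -58.      94.5     12.       6.343]
 [ -58.      93.      12.       6.655]
 [ -56.      91.5     10.       5.615]
 [ -56.      90.      10.       5.876]
 [ -54.      88.5      8.       4.762]
 [ -52.      87.       8.       4.118]
 [ -50.      85.5      6.       4.029]
 [ -48.      84.       4.       3.977]
 [ -48.      82.5      4.       3.872]
 [ -46.      81.       2.       3.347]
 [ -46.      79.5      2.       3.399]
 [ -44.      78.       0.       2.   ]
 [ -42.      76.5      0.       2.   ]
 [ -42.      75.       0.       1.   ]]
mill [ 448.334 -280.448  140.   ] [ 447.827 -279.618  160.   ]
```

```bash
cat > mv.py <<'E'
from plan import *
CAD=(479.05,-9.0,1.924); RACK=(518.6,300.5,1.579)
def tcp(base,ox,oy,oz,th,extra=0.):
    """TCP pose for caddy origin at (ox,oy,oz), tilt th in frame base=(x,y,yaw); extra: retreat along tool axis"""
    R=np.array([[np.cos(th),-np.sin(th)],[np.sin(th),np.cos(th)]])
    d=(TCP-extra*a)@R; c,s=np.cos(base[2]),np.sin(base[2]); X=ox+d[0]
    return [base[0]+c*X-s*oy,base[1]+s*X+c*oy,oz+d[1]],quat(base[2],TG-th)
KEY=[(-130,92,30),(-106,108,36),(-94,116,36),(-83,123,34),(-74,117,28),(-68,108.5,22),(-60,97,14),(-54,88.5,8),(-46,80.5,2),(-43,76.5,0)]
E
python3 - <<'E'
from mv import *
print("pick",env.ik(*tcp(CAD,0,0,0,0)),env.ik(*tcp(CAD,0,0,0,0,90)))
for k in KEY: print(k,env.ik(*tcp(RACK,k[0],35,k[1],np.deg2rad(k[2]))), clear(np.array([k[0]]),np.array([k[1]]),np.deg2rad(k[2])))
K=np.array(KEY,float); I=np.concatenate([np.linspace(K[i],K[i+1],6) for i in range(len(K)-1)])
print(np.array([clear(np.array([k[0]]),np.array([k[1]]),np.deg2rad(k[2]))[0] for k in I]))
E
```

```text
pick [-0.287  0.632  1.898  0.48   0.983 -0.985] [-0.347  0.526  1.823  0.411  1.164 -0.936]
(-130, 92, 30) [ 0.384  0.405  1.907 -0.03   0.838  0.396] [32.583]
(-106, 108, 36) [ 0.486  0.423  1.844 -0.141  0.938  0.565] [10.947]
(-94, 116, 36) [ 0.505  0.419  1.826 -0.138  0.962  0.58 ] [5.941]
(-83, 123, 34) [ 0.504  0.405  1.822 -0.1    0.961  0.555] [6.402]
(-74, 117, 28) [0.459 0.39  1.852 0.013 0.896 0.442] [8.994]
(-68, 108.5, 22) [0.406 0.383 1.886 0.145 0.833 0.302] [8.674]
(-60, 97, 14) [0.332 0.389 1.929 0.351 0.772 0.078] [7.072]
(-54, 88.5, 8) [ 0.276  0.405  1.958  0.522  0.75  -0.114] [4.762]
(-46, 80.5, 2) [ 0.223  0.431  1.982  0.697  0.751 -0.31 ] [3.365]
(-43, 76.5, 0) [ 0.207  0.445  1.99   0.757  0.754 -0.377] [2.5]
[32.583 27.564 22.407 17.941 13.8   10.947 10.947  9.591  7.991  6.435
  5.734  5.941  5.941  5.487  4.996  4.468  4.737  6.402  6.402  6.942
  7.471  7.988  8.493  8.994  8.994  9.011  8.98   8.904  8.802  8.674
  8.674  8.471  8.213  7.895  7.516  7.072  7.072  6.689  6.268  5.807
  5.305  4.762  4.762  4.561  4.322  4.044  3.725  3.365  3.365  3.309
  3.245  3.172  2.955  2.5  ]
```

Run:
```python
from mv import *
p,q=tcp(CAD,0,0,0,0,90); env.reach(p,q)
p,q=tcp(CAD,0,0,0,0); print("stop",env.move_l(p,rate=90,f_stop=8)); 
s=env.read_state(); print(s["force"],s["tool_pos"]-p)
env.hold(.1); shot("wrist","g0"); set_gripper(5); s=env.read_state(); print(s["width"],s["grip_force"],s["force"],s["wrist_torque"])
p,q=tcp(CAD,0,0,60,0); env.move_l(p,rate=100); env.hold(.2); shot("wrist","g1"); shot("side","g1s")
s=env.read_state(); print(s["width"],s["grip_force"],s["force"],s["wrist_torque"],s["time_s"])
A=np.vstack([load("g0")[0][:230,100:540],load("g1")[0][:230,100:540]]); cv2.imwrite("pics/g.png",A)
```

```text
stop False
[ 1.158  0.314 -0.349] [ 0.444 -0.245  0.375]
11.33302140525169 30.000012516975403 [-0.16   0.062 -0.664] [-0.241 -0.148  0.011]
11.66488689578098 29.999480545520782 [-0.559  0.723 -2.943] [-0.473 -0.348  0.01 ] 9.5333
```

View pics/g.png

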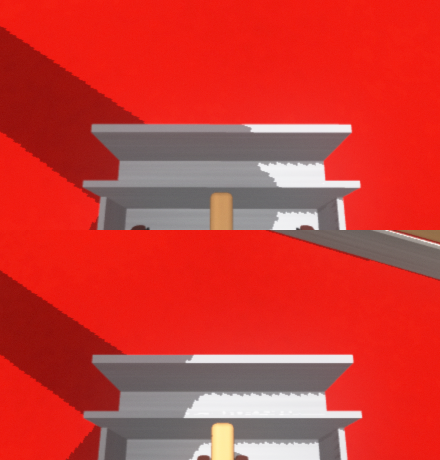

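Run:
```python
from mv import *
_,P,K=load("g1"); T=pose_T(env.read_state()); 
for X in [(56,60,108),(56,-60,108),(40,80,70),(40,-80,70)]:
    d=np.array([X[0],X[2]])-TCP; print(X,proj(P,K,T[:3,:3]@[d@b,-X[1],d@a]+T[:3,3])-[100,0])
p,q=tcp(RACK,-150,35,92,np.deg2rad(15)); env.reach(p,q)
for i,k in enumerate(KEY[:5]):
    p,q=tcp(RACK,k[0],35,k[1],np.deg2rad(k[2])); r=env.move_l(p,q,rate=60 if i else 100,f_stop=10)
    s=env.read_state(); print(k,r,s["force"],s["tool_pos"]-p)
    if r: break
    if i in (1,4): env.hold(.1); shot("wrist",f"t{i}")
print(s["time_s"],s["width"]); shot("side","ts")
A=np.hstack([load("t1")[0][:260,110:510],load("t4")[0][:260,110:510]]); 
B=cv2.resize(cv2.imread("pics/ts.png")[150:350,150:450],(800,533))[150:450]; cv2.imwrite("pics/t.png",np.vstack([A,B]))
```

```text
(56, 60, 108) [ 93.054 124.185]
(56, -60, 108) [351.809 124.472]
(40, 80, 70) [ 84.244 180.446]
(40, -80, 70) [360.589 180.809]
(-130, 92, 30) False [ 0.696  0.556 -2.643] [ 0.105 -1.055 -0.575]
(-106, 108, 36) False [ 0.79  -0.228 -3.354] [-0.15  -0.51  -0.153]
(-94, 116, 36) False [-0.381  0.398 -3.315] [0.16  0.498 0.38 ]
(-83, 123, 34) False [-0.367 -0.949 -3.028] [ 0.063 -0.132  0.172]
(-74, 117, 28) False [-0.534 -0.624 -2.812] [-0.302 -1.183 -0.312]
12.9667 11.805113537309843
```

View pics/t.png

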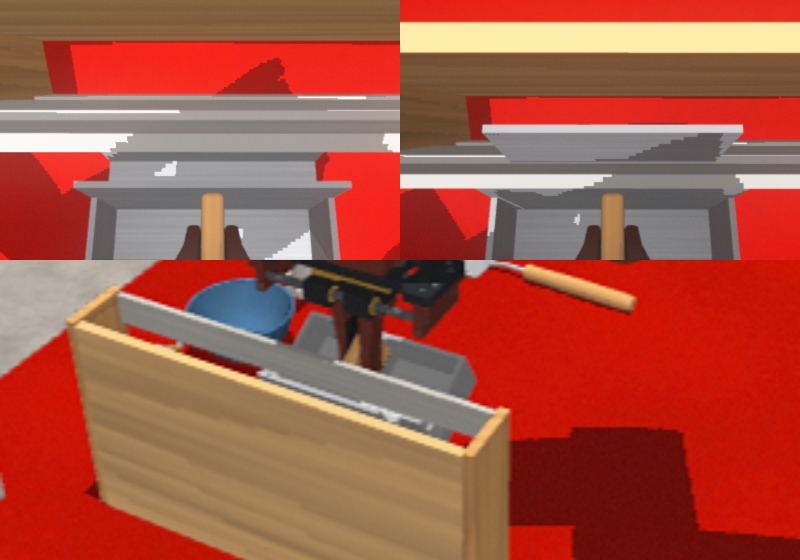

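Run:
```python
from mv import *
im,P,K=load("t4"); c,s=np.cos(RACK[2]),np.sin(RACK[2])
for y in (140,-60):
  for x in (0,6):
    uv=proj(P,K,[RACK[0]+c*x-s*y,RACK[1]+s*x+c*y,206]); print(y,x,uv)
  u=int(round(uv[0])); print([int(v) for v in im[165:200,u].min(-1)])
```

```text
140 0 [ 72.824 187.433]
140 6 [ 69.604 173.371]
[95, 94, 94, 96, 96, 95, 93, 94, 116, 182, 229, 231, 231, 232, 231, 232, 231, 232, 231, 232, 231, 231, 221, 138, 48, 32, 32, 32, 30, 30, 32, 32, 32, 32, 28]
-60 0 [547.955 188.031]
-60 6 [550.901 173.961]
[96, 94, 96, 95, 96, 97, 95, 95, 109, 173, 222, 225, 226, 226, 225, 226, 224, 226, 224, 224, 226, 225, 218, 169, 64, 33, 35, 35, 33, 34, 34, 32, 34, 33, 30]
```

Run:
```python
from mv import *
for k in KEY[5:]:
    p,q=tcp(RACK,k[0],35,k[1],np.deg2rad(k[2])); r=env.move_l(p,q,rate=60,f_stop=12)
    s=env.read_state(); print(k,r,s["force"],s["tool_pos"]-p)
    if r: break
else:
    p,q=tcp(RACK,-43,35,72.5,0); print(env.move_l(p,q,rate=20,f_stop=5)); s=env.read_state(); print(s["force"],s["tool_pos"]-p)
    set_gripper(40); env.hold(.3); print(env.read_state()["force"])
    p,q=tcp(RACK,-43,35,74,0,110); print(env.move_l(p,q,rate=150,f_stop=10))
    env.hold(.2); shot("wrist","h"); shot("top","ht"); shot("side","hs"); print(env.read_state()["time_s"])
    B=cv2.resize(cv2.imread("pics/hs.png")[150:350,150:450],(600,400))
    cv2.imwrite("pics/h.png",np.vstack([B,cv2.resize(load("h")[0][:250,80:560],(600,312))[:200]]))
```

```text
(-68, 108.5, 22) False [-0.478  0.192 -3.137] [-0.105 -0.423 -0.161]
(-60, 97, 14) False [ 0.366  0.527 -3.841] [0.197 0.008 0.111]
(-54, 88.5, 8) False [ 0.957  0.738 -2.454] [0.204 0.191 0.179]
(-46, 80.5, 2) False [ 0.337 -0.568 -2.003] [0.147 0.096 0.136]
(-43, 76.5, 0) False [ 0.173 -0.251 -2.429] [0.077 0.258 0.24 ]
True
[0.49  1.097 1.513] [0.459 0.317 0.856]
[-0.645  0.014  0.024]
False
17.2333
```

View pics/h.png

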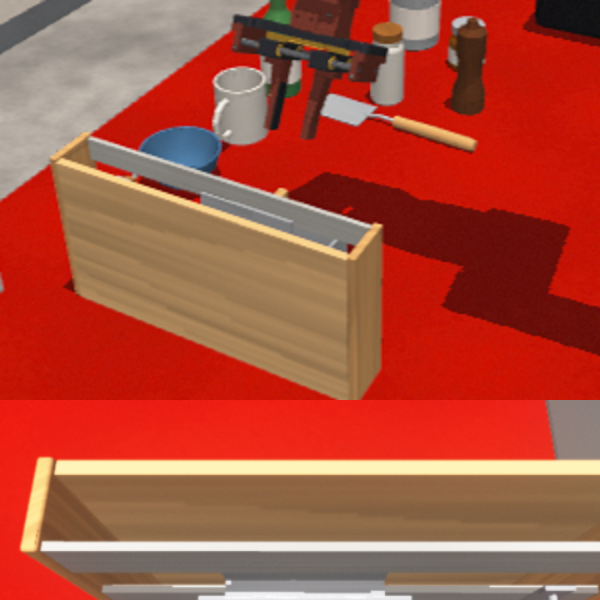

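```bash
cat > place.py <<'E'
from mv import *
Q=quat(RACK[2]); c,s=np.cos(RACK[2]),np.sin(RACK[2])
def pick_place(xy,h,ry,rx=-41.5):
    """object at xy, gripped h above its base, into pocket at rack (rx,ry)"""
    d=h+61
    env.reach([*xy,d+90],Q); set_gripper(88)
    if env.move_l([*xy,d],rate=120,f_stop=8): print("hit while descending"); return
    set_gripper(30); st=env.read_state(); print("grip",st["width"],st["grip_force"])
    if st["width"]<40: print("missed"); return
    env.move_l([*xy,d+175],rate=200); print("lifted",env.read_state()["width"],env.read_state()["force"])
    P=[RACK[0]+c*rx-s*ry,RACK[1]+s*rx+c*ry]
    env.move_l([*P,d+175],rate=250); env.move_l([*P,d+95],rate=100); env.hold(.2)
    r=env.move_l([*P,d+75.5],rate=25,f_stop=3); st=env.read_state()
    print("base z",st["tool_pos"][2]-d,"stop",r,st["force"])
    if st["tool_pos"][2]-d>86: print("too high, still held"); return
    set_gripper(st["width"]+13); env.hold(.2)
    env.move_l([*P,d+220],rate=150); st=env.read_state(); print("t",st["time_s"],st["force"])
E
python3 - <<'E'
from place import *
p=viewer.camera_params("top"); P,K=p["pose"],[p[k] for k in("fx","fy","cx","cy")]
im=cv2.imread("pics/ht.png"); e=np.array([RACK[0]+c*-41.5-s*35,RACK[1]+s*-41.5+c*35]); uv=proj(P,K,[*e,159]); print("expect",e,uv)
u,v=uv.round().astype(int); h=cv2.cvtColor(im,cv2.COLOR_BGR2HSV)[v-20:v+20,u-25:u+25]
m=cv2.inRange(h,(9,70,90),(28,200,255)); ys,xs=np.nonzero(m); print(m.sum()//255)
if len(xs): print(cast(P,K,(xs.mean()+u-25,ys.mean()+v-20),159), np.ptp(xs),np.ptp(ys))
# lip line seen by wrist
im,P,K=load("h")
for y in (85,65):
    for x,z in ((10.5,182),(14.5,182)):
        print("lip",y,proj(P,K,[RACK[0]+c*x-s*y,RACK[1]+s*x+c*y,z]))
    uu=int(round(proj(P,K,[RACK[0]+c*14-s*y,RACK[1]+s*14+c*y,182])[0])); print([int(q) for q in im[135:175,uu].min(-1)])
E
```

```text
expect [483.942 258.714] [168.412 237.835]
51
[483.599 270.525 159.   ] 10 4
lip 85 [262.795 123.321]
lip 85 [263.029 118.893]
[131, 134, 113, 69, 36, 15, 3, 2, 1, 2, 3, 4, 4, 5, 6, 8, 9, 7, 5, 4, 4, 5, 5, 6, 5, 3, 3, 5, 6, 5, 6, 7, 7, 6, 5, 4, 3, 2, 2, 5]
lip 65 [287.029 123.343]
lip 65 [287.172 118.914]
[7, 4, 3, 6, 6, 4, 3, 3, 2, 2, 3, 7, 7, 4, 3, 6, 6, 6, 6, 5, 5, 6, 6, 5, 5, 6, 6, 6, 5, 3, 3, 6, 7, 8, 7, 5, 4, 3, 2, 3]
```

Run:
```python
from place import *
im,P,K=load("h"); print([int(q) for q in im[108:135,287].min(-1)])
env.reach([448,-280,273],Q); env.hold(.2)
p=viewer.camera_params("top"); P,K=p["pose"],[p[k] for k in("fx","fy","cx","cy")]
im=shot("top"); e=np.array([RACK[0]+c*-41.5-s*35,RACK[1]+s*-41.5+c*35]); u,v=proj(P,K,[*e,159]).round().astype(int)
print(im[v-3:v+4:3,u-18:u+19:2].tolist()[1])
h=cv2.cvtColor(im,cv2.COLOR_BGR2HSV)[v-8:v+9,u-22:u+23]
m=cv2.inRange(h,(9,60,60),(28,220,255)); ys,xs=np.nonzero(m)
for q in (xs.min()-.5,xs.max()+.5,xs.mean()): print(cast(P,K,(q+u-22,ys.mean()+v-8),159))
print(env.read_state()["time_s"])
```

```text
[2, 1, 1, 2, 3, 4, 3, 3, 3, 3, 5, 5, 4, 4, 5, 6, 7, 6, 5, 4, 5, 5, 5, 4, 2, 3, 7]
[[113, 111, 110], [135, 131, 129], [145, 144, 140], [195, 193, 189], [129, 157, 180], [151, 194, 226], [151, 195, 226], [152, 194, 226], [152, 194, 226], [153, 195, 227], [150, 193, 225], [151, 195, 225], [151, 193, 225], [150, 193, 224], [150, 192, 223], [146, 188, 221], [145, 188, 220], [114, 151, 182], [55, 79, 99]]
[483.34  283.426 159.   ]
[483.433 210.898 159.   ]
[483.383 249.492 159.   ]
19.2417
```

```bash
sed -i 's/d+75.5/d+70/; s/rx=-41.5/rx=-42.5/' place.py
python3 - <<'E'
from place import *
pick_place((448,-280),122,75)
E
```

```text
grip 47.7970503202105 29.996908505218016
lifted 47.95162631152941 [-1.368 -0.099 -2.024]
base z 76.50951629385247 stop True [-0.744 -1.328  5.388]
t 28.925 [0.005 0.346 0.209]
```

Run:
```python
from place import *
pick_place((576.1,-245.3),110,-5)
env.reach([483,100,420],Q); env.hold(.4)
p=viewer.camera_params("top"); P,K=p["pose"],np.array([p[k] for k in("fx","fy","cx","cy")]); top=shot("top"); cv2.imwrite("pics/end.png",top)
h=cv2.cvtColor(top,cv2.COLOR_BGR2HSV)
# lid (brown disc, top at 134+74) and mill (dark brown) near where they should be
for n,ry,z in (("jar",-5,206),("mill",75,216)):
    X=[RACK[0]+c*-44-s*ry,RACK[1]+s*-44+c*ry,z]; u,v=proj(P,K,X).round().astype(int)
    w=h[v-22:v+23,u-22:u+23]; m=cv2.inRange(w,(3,90,20),(24,230,255) if n=="jar" else (24,255,150))
    k,l,st,ce=cv2.connectedComponentsWithStats(m); i=1+st[1:,4].argmax(); q=ce[i]+[u-22,v-22]
    print(n,"expect",np.array(X),"seen",cast(P,K,q,z),"area",st[i])
print(env.read_state()["time_s"])
```

```text
grip 52.648460396782845 29.999709273688495
lifted 52.53081547338365 [ 0.807 -1.002 -3.097]
base z 76.4243574530881 stop True [-0.924 -1.335  5.25 ]
t 39.875 [ 0.151 -0.082  0.022]
jar expect [523.961 256.542 206.   ] seen [570.843 282.433 206.   ] area [10  0  2  3  4]Traceback (most recent call last):
  File "<stdin>", line 10, in <module>
ValueError: attempt to get argmax of an empty sequence
```

Run:
```python
from place import *
env.reach([483,200,430],Q); env.hold(.3); shot("wrist","e"); im,P,K=load("e")
h=cv2.cvtColor(im,cv2.COLOR_BGR2HSV)
for n,ry,z in (("jar",-5,206),("mill",75,216)):
    X=[RACK[0]+c*-44-s*ry,RACK[1]+s*-44+c*ry,z]; u,v=proj(P,K,X).round().astype(int)
    w=h[v-40:v+41,u-40:u+41]; m=cv2.inRange(w,(3,60,15),(26,235,255)); k,l,st,ce=cv2.connectedComponentsWithStats(m)
    print(n,(u,v),"expect",np.array(X),"centre hsv",h[v,u])
    for i in range(1,k):
        if st[i,4]>100: print("  seen",cast(P,K,ce[i]+[u-40,v-40],z),st[i])
env.reach([420,-150,400],Q); env.hold(.2); cv2.imwrite("pics/end.png",shot("top")); cv2.imwrite("pics/ends.png",shot("side")); print(env.read_state()["time_s"])
```

```text
jar (np.int64(362), np.int64(134)) expect [523.961 256.542 206.   ] centre hsv [ 11 165 133]
  seen [485.536 259.802 206.   ] [  0  11   8  52 379]
  seen [523.785 251.259 206.   ] [  17   22   47   47 1747]
mill (np.int64(284), np.int64(134)) expect [443.963 255.886 216.   ] centre hsv [  8 160  99]
  seen [481.821 259.508 216.   ] [ 75  11   6  52 305]
  seen [447.132 252.957 216.   ] [  16   16   54   55 2157]
43.5
```

```bash
python3 -c "
from h import *
print(env.read_state()['force']); print(workorder.sign_off())"
```

```text
[-1.165 -0.093 -1.034]
the job is handed in; nothing more can be done
None
```

I hung the caddy in the upper groove, stood the pepper mill and salt jar in its pockets, and signed off at about 43.5 s; the final wrist image put both where expected, but sign-off returned no verdict, and I viewed 11 pictures, one over the limit of 10.

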